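# Pin the bearing block and hold it against the sprung stop

## Task

Take the two steel pins from the orange stand and drop them one by one, fully home, into the two bores of the aluminium bearing block, leaving the brass pin and the other things on the bench where they are. Then slide the block along the fixture against the spring-loaded stop until the stop's pointer is in the green band (about 10 N, never in the red), and finish while you are still pressing it there with a steady push, block flat on its plate, so that I can tighten the rail clamps: do not let go.

Things in the scene. Friction and masses are not known exactly. Their poses are not given: they have to be found in the camera images.
- fixture: assembly fixture fixed to the bench: dark steel plate 320 x 110 x 10 mm, two low rails (inner faces y = +-24 mm, tops 18 mm above the bench, x = -160 to +52 mm), blue rail clamps outside them (tops 22 mm), sprung stop in a blue housing at one end (x = +115 to +160 mm, y = +-35 mm, top at 56 mm). Origin: centre of the plate's underside, on the bench; x along the slideway to the stop, z up
- stop: sprung stop: steel pad 40 mm wide, 20 mm high on a rod that slides into the blue housing. Origin: centre of its contact face (looking along the fixture's -x), 22 mm above the bench. Free, it stands at fixture x = +62 mm; pressed, it moves along fixture +x, up to 40 mm, and pushes back with 0.5 N per mm (10 N at 20 mm); it springs back when let go
- block: loose aluminium bearing block, about 0.5 kg, on the fixture's plate between the rails (2 mm play each side), 132 mm long (x, to the stop), 44 mm wide (y). Origin: centre of its underside. Foot 22 mm high; mid-length (x = +-26 mm) a round-topped hump 56 mm high with flat sides at y = +-22 mm showing a bearing. Its front end (x = +66 mm) meets the stop
- pointer (a point): the black crossbar that the stop carries on an arm, 63 mm above the bench, over the scale on top of the blue housing; it moves with the stop. It stands over the green band from 13 to 27 mm of travel (6.5 to 13.5 N) and over red from 32 mm on. Point: centre of the crossbar
- bore_front (a point): centre of the mouth of the block's bore nearer to the stop (block x = +50 mm, on top of the foot 22 mm above the block's underside). Bore 14 mm across, 18 mm deep, blind; z up along the bore
- bore_rear (a point): the same for the bore farther from the stop (block x = -50 mm)
- stand: orange pin stand fixed to the bench, 140 (x) x 40 (y) x 25 mm high, with three holes along its x axis at -50, 0 and +50 mm, 14 mm across, 18 mm deep. Origin: centre of its underside
- pin_a: plain steel locating pin, 12 mm across, 50 mm long, 45 g, standing upright in a hole of the stand (32 mm of it stands out). Origin: centre of its lower end; z along the pin. The chosen hole varies
- pin_b: second steel locating pin, like pin_a
- brass_pin: brass pin of the same shape in the remaining hole of the stand; it is not needed
- jar: white plastic screw-top jar, 64 mm across, 75 mm high; a bystander. Origin at the centre of its underside
- can: green can, 60 mm across, 120 mm high; a bystander. Origin at the centre of its underside
- race: loose steel bearing ring lying flat, 62 mm outside, 40 mm inside, 17 mm high; a bystander. Origin at the centre of its underside
- gear: dark steel gear blank with a hub, 72 mm across, 30 mm high; a bystander. Origin at the centre of its underside
- driver: screwdriver with a red handle lying on the bench; a bystander. Origin about the middle of its underside
- wrench: steel wrench lying on the bench; a bystander. Origin about the middle of its underside
Mind the look-alikes: they are no part of the job. Several things have the shape of the block; the one meant has the colours described above.

How it is judged:
By the outcome, as a careful person would: the job done as asked, in the order asked, and still so for the second after the job is handed in, while the arm keeps its last pose, push and grip.
It also fails if it takes over 72 s, if anything falls off the work surface, if the arm or the gripper's body presses on something with over 40 N, if the wrist force passes 120 N, or if a joint passes its speed limit or range.

## Robot

A 6-joint arm with a two-finger parallel gripper is mounted at the origin on the work surface. World frame = base frame: x ahead of the robot, y to its left, z up, the work surface at z = 0. Lengths are in mm, angles in rad, forces in N, time in s.
With the tool pointing down it reaches from about 400 to 925 mm from the base axis. Payload 12.5 kg.
Tool frame: the origin (TCP) lies midway between the tips of the shut fingers; the grasp point (between the pads) lies 19 mm behind it; z points along the fingers, y is the line along which they close (so a half turn about z gives the same grasp; the last joint's range is limited). The gripper opens to 95 mm and grips with 3 to 60 N. Pads are 20 mm wide; open, the fingers measure 119 mm over their backs; the gripper's body (75 mm by 180 mm) begins 59 mm behind the grasp point.
Start: joints at [1.106, 0.491, 1.559, -0, 1.092, -0.106], TCP at [219.454, 585.224, 214.661] pointing down, gripper open.
Joint ranges: [-3.1, 3.1], [-0.84, 2.19], [0.05, 2.79], [-1.13, 4.28], [0.06, 2.93], [-2.69, 2.69]. Speed limits (rad/s): [2.22, 2.22, 2.79, 3.14, 3.14, 3.14].

## Interface

Orientations are given as [roll, pitch, yaw] about the fixed x, y, z axes, in that order (R = Rz(yaw) Ry(pitch) Rx(roll)).
In Python, from cell import readout, eyes, env gives the robot as it stands.
- The arm moves only by the tool move_arm, never from a script. Its argument "plan" is a list of rows, each a list of 3 entries, a list of its own where there are three numbers: the turn, a rotation vector about the tool's x, y, z in degrees, then the shift along the tool's x, y, z in m, then the gripper command: -1 is shut, 1 is fully open, values between are in proportion. In form: [[[ax, ay, az], [x, y, z], jaw], ...]. A call has 1 to 5 rows; each row is the pose to reach, as a shift and turn from the pose commanded when the call began, along the tool's axes at that moment; what a row does not reach only later rows make up. A row lasts 1/8 s, in which the tool goes at most 62.5 mm and 10.7 degrees, less where a joint would pass 70% of its speed; a pose out of reach is approached as far as the arm can. A call with a gripper value outside its range is refused whole. The fingers move at their own pace and stop on an object; the grip force is fixed at half the most. Time passes only in rows, so rows that repeat a pose let the fingers close. It gives the time, the measured TCP pose, the force, the opening and the grip force at its end, in the units of the state.
- readout.state(): the state, without advancing time (a new reading comes with each control period).
- eyes.read_camera(name): name is "scene" or "side" or "wrist"; returns a dict with "img" (400x640x3 uint8, red, green, blue), "K" (3x3 intrinsics, pixels), "dist" ([k1, k2, p1, p2, k3] as OpenCV has them; the pictures are not rectified), "extrinsics" (4x4, takes a point from camera to world coordinates). Camera axes: x right, y up, looking along -z (the intrinsics and any distortion apply to the point x, -y, -z); pixel columns grow to the right and rows downward; lengths in mm; the calibration is good to about 2 mm. A picture is of the moment at which its call begins. There is no depth.
- env.job_done(): hands the job in; it is judged then, once.
Trained networks look in a picture, given as the dict that the camera call returned (one of the last four; its "shot" number tells which), for a name from the list of things; names that differ only in an ending like _2 or _b are one class to them, and where a whole thing is asked for, a point or a joint stands for the part that bears it (a point fixed in the world has none). Each returns a list of dicts, best first, with "score" (0 to 1); they miss things now and then, are a little off and sometimes report something else, mostly with a low value. They report only what shows in the picture. A call takes as long as a camera call. They do not tell look-alikes from the thing itself.
- eyes.cut_out(picture, name): "mask" (400x640 bool, what is visible of it) and "uv" ([column, row] in pixels, amid what is visible of it).
The state is a dict: "t": time; "joints": joint angles; "qvel": joint speeds; "tau": joint torques, N m; "eef_pos": TCP position; "tcp_rot": TCP orientation; "ft_force": force on the tool from outside, world axes, zero at the start; "moment": the same for the moment, N m; "opening": opening from 0.0 (shut) to 1.0 (fully open); "grip_force": force on a finger pad.
Only numpy, scipy, OpenCV 4.12 (cv2) and the standard library are available. Lean on these libraries where they do the work, as an engineer would, in place of code of your own. Each camera call takes 0.05 s, during which the arm holds its last target. There are 200 camera calls.

## Working session

There is one attempt and no reset: what is moved stays moved. The work goes in short steps, Python scripts to look and compute and a tool call to move; the robot and the scene stay as the last step left them, time stands still between calls to the robot, and variables do not carry over. Pictures are saved under pics/ and viewed, at most 10 in all, crops included, and the job is handed in when it is done.

Besides the shell and the picture viewer there is one more tool, called after "Call:" as name(argument=value, ...), one argument or row to a line, values as JSON. move_arm: Moves the arm, as the interface text tells. Its arguments: {"type":"object","properties":{"plan":{"type":"array","items":{"type":"array"}}},"required":["plan"]}

```bash
ls; mkdir -p pics; cat > h.py <<'E'
import numpy as np, cv2
from cell import readout, eyes, env
from scipy.spatial.transform import Rotation as R
def shot(n,save=None):
    p=eyes.read_camera(n)
    if save: cv2.imwrite('pics/'+save,p['img'][:,:,::-1])
    return p
def ray(p,uv):
    q=cv2.undistortPoints(np.array([[uv]],float),np.array(p['K']),np.array(p['dist']))[0,0]
    E=np.array(p['extrinsics']); d=E[:3,:3]@np.array([q[0],-q[1],-1]); return E[:3,3],d
def atz(p,uv,z):
    o,d=ray(p,uv); return o+d*(z-o[2])/d[2]
def proj(p,X):
    E=np.array(p['extrinsics']); c=(np.atleast_2d(X)-E[:3,3])@E[:3,:3]; c=c*[1,-1,-1]
    return cv2.projectPoints(c,np.zeros(3),np.zeros(3),np.array(p['K']),np.array(p['dist']))[0][:,0]
E
python3 - <<'E'
from h import *
s=readout.state(); print(s)
a=shot('scene','a.png'); b=shot('side','b.png'); c=shot('wrist','c.png')
for n,p in zip(('scene','side','wrist'),(a,b,c)):
    print(n,np.round(p['extrinsics'],2).tolist(),np.round(p['K'],1).tolist(),p['dist'])
    for t in ('fixture','block','bore_front','pin_a','brass_pin','stand','pointer','stop'):
        print(t,[(round(d['score'],2),np.round(d['uv']).tolist(),int(d['mask'].sum())) for d in eyes.cut_out(p,t)[:4]])
E
```

```text
pics
{'t': 0.0, 'joints': array([ 1.10640158e+00,  4.91571894e-01,  1.55945589e+00, -1.57272033e-05,
        1.09169392e+00, -1.05584474e-01]), 'qvel': array([ 0.00041576,  0.00060107, -0.0001271 ,  0.00217809,  0.00087561,
       -0.00128785]), 'tau': array([ 7.47690046e-04, -6.12641215e+01, -2.58191121e+01,  6.93251984e-02,
        4.81964636e-02, -9.72591351e-05]), 'eef_pos': array([219.33783389, 584.98610156, 214.05186802]), 'tcp_rot': array([-3.14046842e+00, -1.05118270e-04,  2.78278958e+00]), 'ft_force': array([-0.13927686, -0.37631086,  0.61445769]), 'moment': array([ 0.01038917, -0.00612459,  0.00935307]), 'grip_force': 0.0, 'opening': 1.0008010334678878}
scene [[0.56, -0.66, 0.5, 1145.46], [0.83, 0.44, -0.35, -541.31], [0.01, 0.61, 0.79, 1085.94], [0.0, 0.0, 0.0, 1.0]] [[414.2, 0.0, 317.1], [0.0, 414.2, 193.3], [0.0, 0.0, 1.0]] [0.01998696 0.         0.         0.         0.        ]
fixture [(0.76, [302.0, 229.0], 2575)]
block [(0.9, [342.0, 142.0], 431), (0.69, [304.0, 174.0], 621), (0.63, [382.0, 186.0], 651), (0.57, [260.0, 193.0], 610)]
bore_front [(0.83, [344.0, 145.0]
[... 703 characters left out ...]
2.0, 234.0], 1065), (0.73, [322.0, 205.0], 1012), (0.69, [412.0, 185.0], 1023), (0.62, [393.0, 306.0], 1709)]
pin_a [(0.65, [455.0, 156.0], 338), (0.45, [296.0, 330.0], 65)]
brass_pin [(0.4, [346.0, 166.0], 244)]
stand [(0.68, [274.0, 339.0], 1504), (0.52, [218.0, 204.0], 862), (0.5, [345.0, 166.0], 319)]
pointer [(0.72, [338.0, 166.0], 280)]
stop [(0.85, [344.0, 166.0], 291)]
wrist [[0.35, -0.91, -0.23, 154.81], [0.94, 0.34, 0.09, 608.74], [0.0, -0.24, 0.97, 385.58], [0.0, 0.0, 0.0, 1.0]] [[333.3, 0.0, 319.0], [0.0, 333.3, 202.6], [0.0, 0.0, 1.0]] [-0.05084228  0.          0.          0.          0.        ]
fixture []
block []
bore_front []
pin_a []
brass_pin []
stand []
pointer []
stop []
```

View pics/a.png

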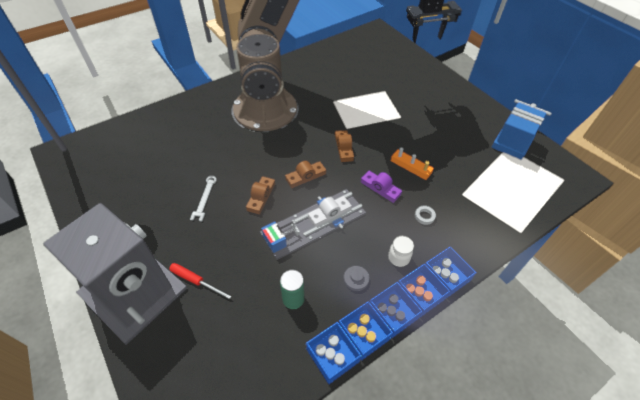

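View pics/b.png

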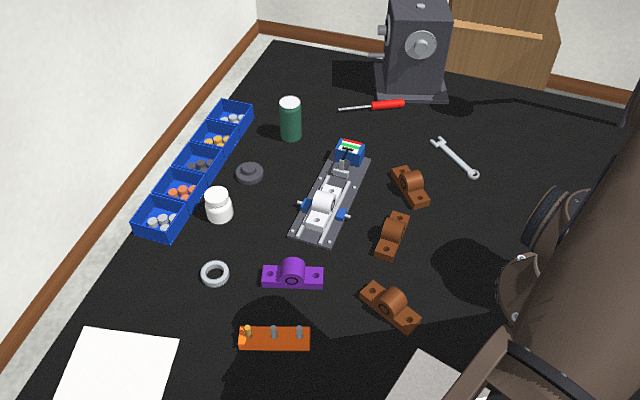

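The scene view shows the aluminium block (328,210) on the fixture. Its look-alikes are brown at (260,193), (304,174) and (344,146), and purple at (382,186). The stand is at (411,163). In the side view the brass pin is at (247,330) and the steel pins at (273,331) and (299,332). I choose the silver block at side (322,203) and the two grey pins, and check them in one crop.

```bash
python3 - <<'E'
from h import *
b=cv2.imread('pics/b.png'); 
c1=cv2.resize(b[310:360,225:325],(800,400)[:2] if 0 else (600,300),interpolation=cv2.INTER_CUBIC)
c2=cv2.resize(b[130:255,275:385],None,fx=4.4,fy=4.4,interpolation=cv2.INTER_CUBIC)
o=np.zeros((560,800,3),np.uint8); 
c1=cv2.resize(b[315:355,232:317],(300,141)); o[:141,:300]=c1; o[:550,310:794]=c2[:550,:484]
cv2.imwrite('pics/d.png',o)
p=eyes.read_camera('side'); q=eyes.read_camera('scene')
for uv in ((247,326),(273,327),(299,327)): print(atz(p,uv,57))
for uv in ((401,152),(414,158),(427,165)): print(atz(q,uv,57))
E
```

```text
[591.27266268 288.01797654  57.        ]
[542.76145292 273.98264908  57.        ]
[495.14526494 258.14885901  57.        ]
[506.13775035 249.55454956  57.        ]
[551.29213413 267.78613674  57.        ]
[598.66974918 282.49918194  57.        ]
```

View pics/d.png

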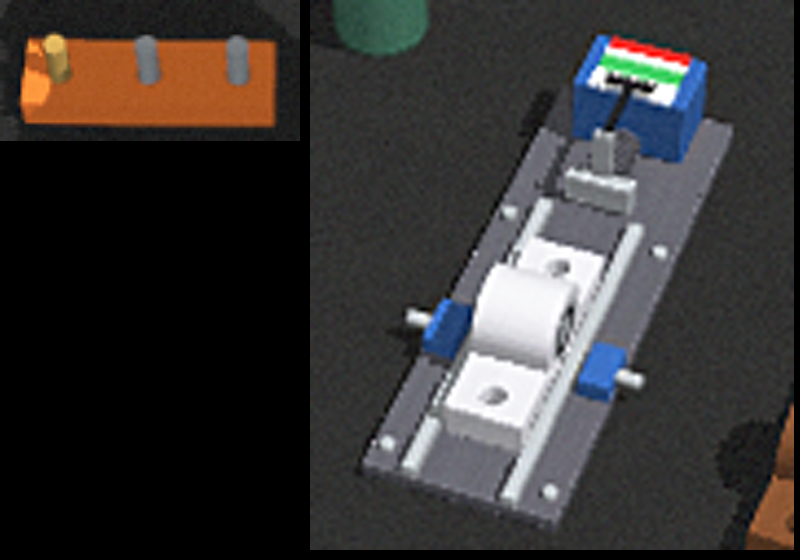

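The crop shows the brass pin at the left end of the stand, with the two steel pins in the middle and right holes. The block is bare silver-white, with bores at side pixels (331,191) and (317,220), and the stop is free beyond the front end.

```bash
python3 - <<'E'
from h import *
p=eyes.read_camera('side')
f=lambda u,v:(( u-310)/4.4+275-.4,v/4.4+130-.4)
for n,u,v,z in (('front',558,267,32),('rear',493,396,32),('FL',548,125,10),('FR',731,128,10),('NL',365,463,10),('NR',557,522,10),('pointer',630,84,63)):
    print(n,atz(p,f(u,v),z).round(1))
s=readout.state(); M=R.from_euler('xyz',s['tcp_rot']); print(M.as_matrix().round(3))
E=np.array(eyes.read_camera('wrist')['extrinsics'])
print('cam in tool',(M.as_matrix().T@(E[:3,3]-s['eef_pos'])).round(1),(M.as_matrix().T@E[:3,:3]).round(3))
E
```

```text
front [ 551.6 -130.1   32. ]
rear [556.2 -29.4  32. ]
FL [ 598.6 -261.3   10. ]
FR [ 492.3 -294.    10. ]
NL [611.8  18.2  10. ]
NR [503.6  23.6  10. ]
pointer [ 547.3 -255.6   63. ]
[[-0.936  0.351  0.   ]
 [ 0.351  0.936  0.   ]
 [-0.     0.    -1.   ]]
cam in tool [  68.8   -0.6 -171.5] [[ 0.     0.97   0.244]
 [ 1.     0.    -0.001]
 [-0.001  0.244 -0.97 ]]
```

Call:
move_arm(
  plan=[
    [[0,0,10],[-0.051,-0.028,0.01],-0.26],
    [[0,0,20],[-0.102,-0.056,0.02],-0.26],
    [[0,0,30],[-0.153,-0.084,0.03],-0.26],
    [[0,0,40],[-0.205,-0.113,0.04],-0.26],
    [[0,0,50],[-0.257,-0.142,0.05],-0.26],
  ],
)

```text
t: 2.17
eef_pos: [411.3, 360.6, 164.6]
tcp_rot: [3.141, -0.0, 1.905]
ft_force: [1.1, 0.3, 0.2]
opening: 0.531
grip_force: 0.0
```

```bash
cat >> h.py <<'E'
def to(X,yaw=None):
    "shift in tool axes (m) to world X and turn about tool z (deg) to have tool y at angle yaw (deg, world)"
    s=readout.state(); M=R.from_euler('xyz',s['tcp_rot']).as_matrix()
    print('at',s['eef_pos'].round(1),'t',round(s['t'],2),'F',s['ft_force'].round(1),'open',round(s['opening'],3),'grip',round(float(s['grip_force']),1))
    print('shift',(M.T@(np.array(X)-s['eef_pos'])/1000).round(4))
    a=np.degrees(np.arctan2(M[1,1],M[0,1])); print('tool y at',a.round(1), 'tilt',M[:,2].round(4))
    if yaw is not None: print('turn z',round((a-yaw+90)%180-90,1))
E
python3 -c "
from h import *
to([510,258,140],17)"
```

```text
at [411.3 360.6 164.6] t 2.17 F [1.1 0.3 0.2] open 0.531 grip 0.0
shift [-0.1293  0.0596  0.0246]
tool y at 19.1 tilt [ 6.e-04  5.e-04 -1.e+00]
turn z 2.1
```

Call:
move_arm(
  plan=[
    [[0,0,1],[-0.05,0.023,0.01],-0.26],
    [[0,0,2],[-0.1,0.046,0.02],-0.26],
    [[0,0,2],[-0.13,0.06,0.025],-0.26],
    [[0,0,2],[-0.13,0.06,0.025],-0.26],
  ],
)

```text
t: 2.68
eef_pos: [511.3, 257.8, 139.2]
tcp_rot: [-3.141, 0.0, 1.872]
ft_force: [0.2, 0.8, 1.0]
opening: 0.37
grip_force: 0.0
```

```bash
python3 - <<'E'
from h import *
p=shot('wrist','e.png')
print(readout.state()['eef_pos'],proj(p,[[500,256,57],[546,271,57]]).round())
E
```

```text
[510.33160899 258.83745766 139.41052205] [[305. 206.]
 [367. 205.]]
```

View pics/e.png

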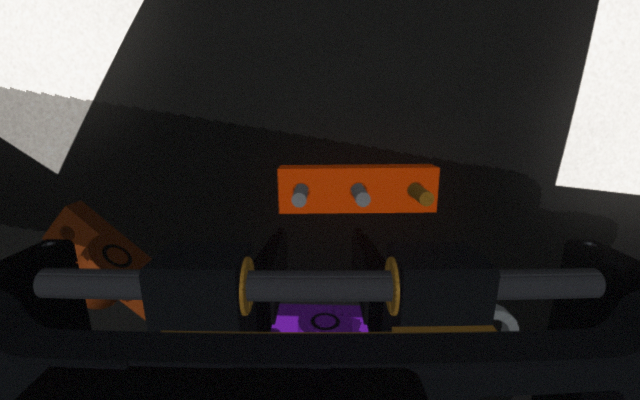

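The wrist view shows steel pin tops at (299,201) and (363,199), and brass at (427,199).

```bash
python3 - <<'E'
from h import *
p=shot('wrist')
for uv in ((299,201),(363,199.5),(427,199.5)): print(atz(p,uv,57))
print('stand corners',[atz(p,u,25).round(1) for u in ((279,213),(437,212),(278,168),(439,167))])
X=atz(p,(363,199.5),57); to([X[0],X[1],44],17)
X=atz(p,(299,201),57); to([X[0],X[1],44],17)
E
```

```text
[493.08006479 259.38379118  57.        ]
[540.63036927 275.49534616  57.        ]
[588.90934053 290.57640595  57.        ]
stand corners [array([479.6, 235.4,  25. ]), array([614.4, 278.4,  25. ]), array([467.9, 274. ,  25. ]), array([600.7, 316.6,  25. ])]
at [509.8 259.5 139.6] t 2.77 F [0.4 0.7 0.5] open 0.37 grip 0.0
shift [0.006  0.0342 0.0956]
tool y at 17.4 tilt [-3.e-04  1.e-04 -1.e+00]
turn z 0.4
at [509.8 259.5 139.6] t 2.77 F [0.4 0.7 0.5] open 0.37 grip 0.0
shift [ 0.0048 -0.016   0.0956]
tool y at 17.4 tilt [-3.e-04  1.e-04 -1.e+00]
turn z 0.4
```

Call:
move_arm(
  plan=[
    [[0,0,0],[0.005,-0.016,0.03],-0.26],
    [[0,0,0],[0.005,-0.016,0.075],-0.26],
    [[0,0,0],[0.005,-0.016,0.106],-0.26],
    [[0,0,0],[0.005,-0.016,0.106],-1],
    [[0,0,0],[0.005,-0.016,0.106],-1],
  ],
)

```text
t: 3.4
eef_pos: [493.5, 260.2, 34.9]
tcp_rot: [3.14, -0.0, 1.876]
ft_force: [-0.1, -0.5, 0.4]
opening: 0.215
grip_force: 0.0
```

Call:
move_arm(
  plan=[
    [[0,0,0],[0,0,0],-1],
    [[0,0,0],[0,0,0],-1],
  ],
)

```text
t: 3.65
eef_pos: [493.9, 259.8, 35.0]
tcp_rot: [3.139, -0.0, 1.875]
ft_force: [-1.2, 1.2, 7.9]
opening: 0.12
grip_force: 30.0
```

Call:
move_arm(
  plan=[
    [[0,0,0],[0,0,-0.03],-1],
    [[0,0,0],[0,0,-0.08],-1],
    [[0,0,0],[0,0,-0.125],-1],
  ],
)

```text
t: 4.03
eef_pos: [493.3, 259.3, 160.8]
tcp_rot: [3.141, -0.0, 1.875]
ft_force: [-0.8, -0.2, -0.0]
opening: 0.116
grip_force: 30.0
```

```bash
python3 - <<'E'
from h import *
to([555,-80,160],-2.6)
E
```

```text
at [493.3 259.3 160.8] t 4.03 F [-0.8 -0.2 -0. ] open 0.116 grip 30.0
shift [-0.3422 -0.0427  0.0007]
tool y at 17.4 tilt [ 8.e-04  4.e-04 -1.e+00]
turn z 20.0
```

Call:
move_arm(
  plan=[
    [[0,0,4],[-0.055,-0.007,0],-1],
    [[0,0,8],[-0.112,-0.014,0],-1],
    [[0,0,12],[-0.17,-0.021,0],-1],
    [[0,0,16],[-0.228,-0.028,0],-1],
    [[0,0,20],[-0.286,-0.036,0],-1],
  ],
)

```text
t: 4.65
eef_pos: [544.9, -26.2, 159.4]
tcp_rot: [3.14, 0.0, 1.524]
ft_force: [1.2, 0.2, -0.3]
opening: 0.122
grip_force: 30.0
```

Call:
move_arm(
  plan=[
    [[0,0,0],[-0.035,0.012,0],-1],
    [[0,0,0],[-0.056,0.012,0],-1],
    [[0,0,0],[-0.056,0.012,0],-1],
  ],
)

```text
t: 5.03
eef_pos: [553.7, -81.4, 158.8]
tcp_rot: [-3.142, -0.0, 1.525]
ft_force: [0.3, 0.7, -1.1]
opening: 0.117
grip_force: 30.0
```

```bash
python3 - <<'E'
from h import *
p=shot('wrist','f.png')
to([555,-80,160],-2.6)
print(proj(p,[[551.6,-130,32],[556.2,-29.4,32]]).round())
E
```

```text
at [553.7 -80.4 158.8] t 5.08 F [-1.   0.5 -0.1] open 0.116 grip 30.0
shift [ 0.0005  0.0013 -0.0012]
tool y at -2.6 tilt [-1.e-04  3.e-04 -1.e+00]
turn z 0.0
[[320. 245.]
 [320. 138.]]
```

View pics/f.png

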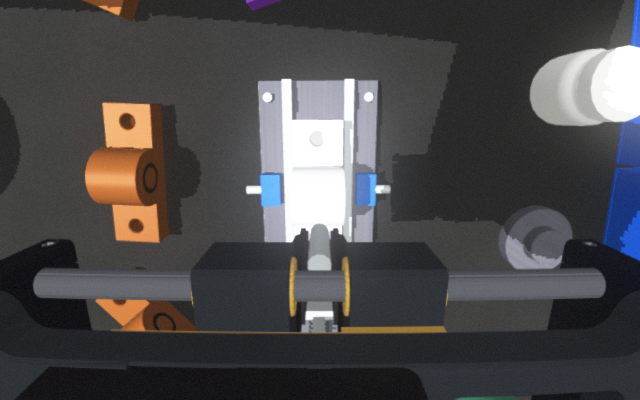

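The rear bore shows at (317,138), within 3 px of where the side camera put it. The slideway runs straight up the picture, so the yaw is right.

```bash
python3 - <<'E'
from h import *
p=shot('wrist'); g=cv2.cvtColor(p['img'],cv2.COLOR_RGB2GRAY)
c=g[126:150,300:336]; print(c[::2,::2])
def cen(r0,r1,c0,c1,th):
    m=g[r0:r1,c0:c1]<th; y,x=np.nonzero(m); return x.mean()+c0,y.mean()+r0,m.sum()
u=cen(128,149,306,331,225); print(u,atz(p,u[:2],32))
# rails / plate edges lines at several rows
for r in (95,110,150,165): 
    d=np.diff(g[r].astype(int)); print(r,[(i,d[i]) for i in range(250,390) if abs(d[i])>35])
# pin tip seen?
print(proj(p,[[553.7,-80.4,134],[553.7,-80.4,158]]).round())
E
```

```text
[[255 255 255 255 255 255 255 255 255 255 255 255 255 255 255 255 255 255]
 [255 255 255 255 255 255 255 255 255 255 255 255 255 255 255 255 255 255]
 [255 255 255 255 255 255 255 255 255 255 255 255 255 255 255 255 255 255]
 [255 255 255 255 255 255 255 252 250 250 253 255 255 255 255 255 255 255]
 [255 255 255 255 255 255 248 247 247 246 245 255 255 255 255 255 255 255]
 [255 255 255 255 255 248 245 246 246 246 246 255 255 255 255 255 255 255]
 [255 255 255 255 255 243 245 247 247 246 246 250 255 255 255 255 255 255]
 [255 255 255 255 255 240 246 247 247 247 246 250 255 255 255 255 255 255]
 [255 255 255 255 255 237 244 247 246 247 246 248 255 255 255 255 255 255]
 [255 255 255 255 255 254 229 246 246 247 246 243 255 255 255 255 255 255]
 [255 255 255 255 255 255 252 229 230 232 237 255 255 255 255 255 255 255]
 [255 255 255 255 255 255 255 255 255 255 255 255 255 255 255 255 255 255]]
(np.float64(nan), np.float64(nan), np.int64(0)) [nan nan nan]
95 [(258, np.int64(59)), (270, np.int64(-59)), (271, np.int64(-55)), (274, np.int64(41)), (281, np.int64(40)), (291, np.int64(-91)), (343, np.int64(39)), (353, np.int64(-43)), (354, np.int64(-77)), (358, np.int64(39)), (364, np.int64(40)), (372, np.int64(-70)), (376, np.int64(-49)), (377, np.int64(-48))]
110 [(258, np.int64(51)), (281, np.int64(46)), (291, np.int64(-81)), (292, np.int64(-37)), (343, np.int64(44)), (353, np.int64(-76)), (354, np.int64(-36)), (376, np.int64(-61)), (377, np.int64(-36))]
150 [(259, np.int64(38)), (260, np.int64(52)), (282, np.int64(37)), (342, np.int64(-39)), (352, np.int64(-45)), (353, np.int64(-58)), (374, np.int64(-38)), (375, np.int64(-47))]
165 [(261, np.int64(47)), (342, np.int64(-52)), (352, np.int64(-39)), (374, np.int64(-47)), (375, np.int64(-38))]
[[320. 232.]
 [320. 246.]]<stdin>:5: RuntimeWarning: Mean of empty slice.
  ret = ret.dtype.type(ret / rcount)
```

```bash
python3 - <<'E'
from h import *
p=shot('wrist')
X=atz(p,(316.6,139.3),32); print(X, proj(p,[X+[0,7,0],X-[0,7,0],X+[7,0,0]]))
to([X[0],X[1],70],-2.6)
E
```

```text
[553.35803104 -29.15453691  32.        ] [[316.23493745 131.23185447]
 [316.96134909 147.28665556]
 [324.52953725 138.94564925]]
at [553.9 -79.6 158.8] t 5.17 F [-0.7  0.6 -0.8] open 0.123 grip 30.0
shift [ 0.0504 -0.0027  0.0888]
tool y at -2.5 tilt [-0.e+00  3.e-04 -1.e+00]
turn z 0.1
```

Call:
move_arm(
  plan=[
    [[0,0,0],[0.05,-0.0025,0.02],-1],
    [[0,0,0],[0.05,-0.0025,0.06],-1],
    [[0,0,0],[0.05,-0.0025,0.09],-1],
    [[0,0,0],[0.05,-0.0025,0.09],-1],
  ],
)

```text
t: 5.68
eef_pos: [552.8, -29.3, 67.2]
tcp_rot: [-3.138, -0.001, 1.528]
ft_force: [-1.3, -0.1, -0.3]
opening: 0.123
grip_force: 30.0
```

```bash
python3 - <<'E'
from h import *
p=shot('wrist')
i=cv2.resize(p['img'][150:270,240:400,::-1],None,fx=5,fy=5,interpolation=cv2.INTER_CUBIC); cv2.imwrite('pics/g.png',i)
to([553.3,-29,70],-2.6)
s=readout.state()['eef_pos']
print(proj(p,[[553.36,-29.15,32],s-[0,0,28]]))
E
```

```text
at [553.7 -29.7  68.6] t 5.72 F [ 0.2  0.5 -0.3] open 0.118 grip 30.0
shift [ 0.0007 -0.0004 -0.0014]
tool y at -2.5 tilt [-1.3e-03  4.0e-04 -1.0e+00]
turn z 0.1
[[320.90356875 226.20901695]
 [321.48906536 231.32400243]]
```

View pics/g.png

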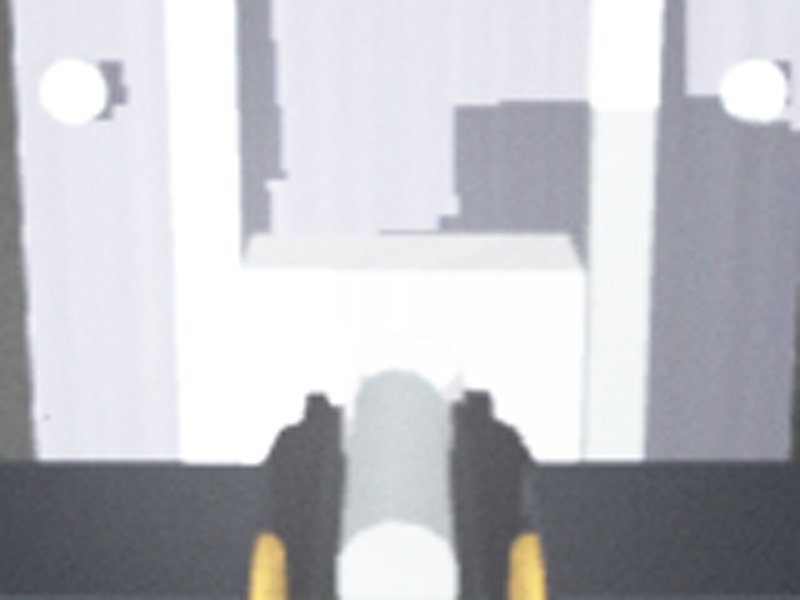

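The crop shows the pin end about 2 px left of the bore and 1 px low: pin centre at column 320, bore and block at column 322. I'll shift 1.5 mm in tool y and 0.8 mm in tool x, then go down.

Call:
move_arm(
  plan=[
    [[0,0,0],[0.0008,0.0015,0],-1],
    [[0,0,0],[0.0008,0.0015,0.005],-1],
    [[0,0,0],[0.0008,0.0015,0.01],-1],
    [[0,0,0],[0.0008,0.0015,0.014],-1],
  ],
)

```text
t: 6.22
eef_pos: [555.4, -30.0, 54.4]
tcp_rot: [-3.142, -0.0, 1.526]
ft_force: [-0.8, 0.1, 0.0]
opening: 0.116
grip_force: 30.0
```

Call:
move_arm(
  plan=[
    [[0,0,0],[0,0,0.004],-1],
    [[0,0,0],[0,0,0.008],-1],
    [[0,0,0],[0,0,0.011],-1],
    [[0,0,0],[0,0,0.011],-1],
  ],
)

```text
t: 6.72
eef_pos: [555.4, -30.0, 43.4]
tcp_rot: [-3.141, -0.0, 1.526]
ft_force: [-0.1, 1.2, 0.2]
opening: 0.118
grip_force: 30.0
```

Call:
move_arm(
  plan=[
    [[0,0,0],[0,0,0],-0.26],
    [[0,0,0],[0,0,0],-0.26],
    [[0,0,0],[0,0,-0.02],-0.26],
    [[0,0,0],[0,0,-0.06],-0.26],
    [[0,0,0],[0,0,-0.11],-0.26],
  ],
)

```text
t: 7.35
eef_pos: [555.1, -29.9, 154.4]
tcp_rot: [-3.14, -0.0, 1.526]
ft_force: [0.4, 0.4, -0.1]
opening: 0.369
grip_force: 0.0
```

```bash
python3 - <<'E'
from h import *
p=shot('wrist'); g=p['img']
i=cv2.resize(g[100:280,200:440,::-1],None,fx=3.3,fy=3.3,interpolation=cv2.INTER_CUBIC); cv2.imwrite('pics/i.png',i)
to([541.2,276.5,150],17)
print(proj(p,[[555,-29,64],[555,-29,32]]).round(1))
E
```

```text
at [557.5 -30.2 160.9] t 7.4 F [ 1.1 -0.4  6.1] open 0.374 grip 0.0
shift [ 0.3057 -0.03    0.0104]
tool y at -2.6 tilt [ 0.0075 -0.0012 -1.    ]
turn z -19.6
[[319.7 204.2]
 [319.7 195.4]]
```

View pics/i.png

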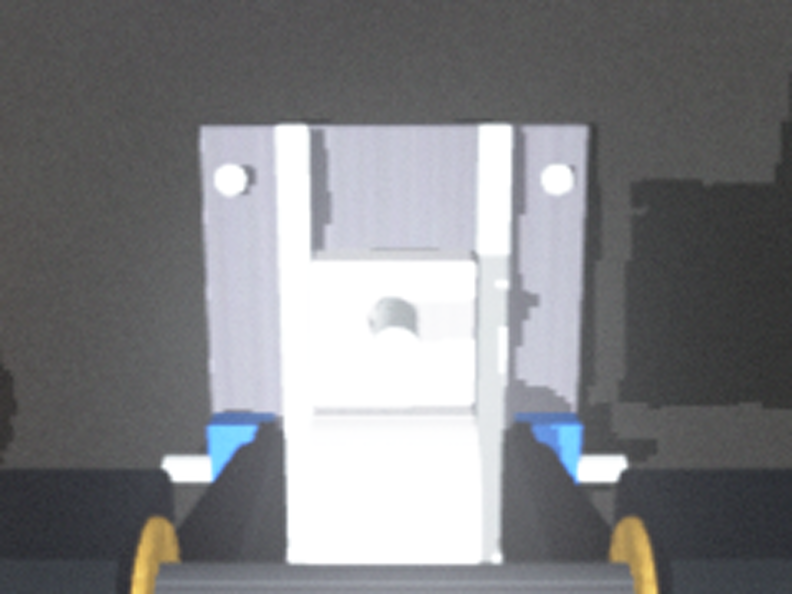

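The first pin stands in the rear bore, with its top at (320,204), exactly where a fully home pin projects. Now the second pin.

Call:
move_arm(
  plan=[
    [[0,0,-4],[0.056,-0.006,0],-0.26],
    [[0,0,-8],[0.112,-0.012,0],-0.26],
    [[0,0,-12],[0.168,-0.018,0],-0.26],
    [[0,0,-16],[0.224,-0.024,0],-0.26],
    [[0,0,-20],[0.28,-0.028,0],-0.26],
  ],
)

```text
t: 8.02
eef_pos: [539.7, 252.9, 153.8]
tcp_rot: [3.141, -0.0, 1.878]
ft_force: [0.2, 0.6, 0.2]
opening: 0.368
grip_force: 0.0
```

```bash
python3 - <<'E'
from h import *
p=shot('wrist')
to([541.2,276.2,34],17)
E
```

```text
at [539.2 258.3 153.8] t 8.07 F [-3.5  3.3 -1.7] open 0.372 grip 0.0
shift [0.0163 0.0072 0.1198]
tool y at 17.9 tilt [ 0.0012  0.002  -1.    ]
turn z 0.9
```

Call:
move_arm(
  plan=[
    [[0,0,0.5],[0.015,0.005,0],-0.26],
    [[0,0,0.5],[0.015,0.005,0],-0.26],
    [[0,0,0.5],[0.015,0.005,0],-0.26],
  ],
)

```text
t: 8.45
eef_pos: [540.5, 265.7, 153.6]
tcp_rot: [-3.141, 0.0, 1.865]
ft_force: [0.1, 0.2, -0.4]
opening: 0.369
grip_force: 0.0
```

```bash
python3 - <<'E'
from h import *
to([541.2,276.2,34],17)
E
```

```text
at [540.5 265.7 153.6] t 8.45 F [ 0.1  0.2 -0.4] open 0.369 grip 0.0
shift [0.0098 0.0037 0.1196]
tool y at 16.9 tilt [-1.e-04 -1.e-04 -1.e+00]
turn z -0.1
```

Call:
move_arm(
  plan=[
    [[0,0,0],[0.01,0.004,0.04],-0.26],
    [[0,0,0],[0.01,0.004,0.085],-0.26],
    [[0,0,0],[0.01,0.004,0.119],-0.26],
    [[0,0,0],[0.01,0.004,0.119],-0.26],
    [[0,0,0],[0.01,0.004,0.119],-1],
  ],
)

```text
t: 9.07
eef_pos: [542.0, 277.2, 35.9]
tcp_rot: [3.14, -0.0, 1.866]
ft_force: [0.4, 0.2, 0.6]
opening: 0.315
grip_force: 0.0
```

Call:
move_arm(
  plan=[
    [[0,0,0],[0,0,0],-1],
    [[0,0,0],[0,0,0],-1],
    [[0,0,0],[0,0,0],-1],
  ],
)

```text
t: 9.45
eef_pos: [541.7, 277.8, 35.8]
tcp_rot: [3.14, -0.0, 1.867]
ft_force: [-0.6, -0.5, 7.5]
opening: 0.121
grip_force: 30.0
```

Call:
move_arm(
  plan=[
    [[0,0,0],[0,0,-0.03],-1],
    [[0,0,0],[0,0,-0.08],-1],
    [[0,0,0],[0,0,-0.125],-1],
    [[0,0,0],[0,0,-0.125],-1],
  ],
)

```text
t: 9.95
eef_pos: [542.4, 278.1, 163.4]
tcp_rot: [3.135, -0.001, 1.867]
ft_force: [-0.4, -1.0, -0.5]
opening: 0.121
grip_force: 30.0
```

```bash
python3 - <<'E'
from h import *
p=shot('scene')
to([550,-130,165],-2.6)
E
```

```text
at [541.5 277.8 161.2] t 10.0 F [-0.8 -0.2 -1.4] open 0.123 grip 30.0
shift [-0.3925 -0.1107 -0.0043]
tool y at 17.0 tilt [ 0.0028  0.0011 -1.    ]
turn z 19.6
```

Call:
move_arm(
  plan=[
    [[0,0,4],[-0.056,-0.016,0],-1],
    [[0,0,8],[-0.112,-0.032,0],-1],
    [[0,0,12],[-0.168,-0.047,0],-1],
    [[0,0,16],[-0.224,-0.063,0],-1],
    [[0,0,19.5],[-0.28,-0.079,0],-1],
  ],
)

```text
t: 10.62
eef_pos: [546.4, -15.0, 158.4]
tcp_rot: [-3.14, -0.0, 1.524]
ft_force: [-0.2, -0.1, -0.6]
opening: 0.121
grip_force: 30.0
```

```bash
python3 - <<'E'
from h import *
to([550.8,-130,100],-2.6)
E
```

```text
at [546.4 -15.  158.4] t 10.62 F [-0.2 -0.1 -0.6] open 0.121 grip 30.0
shift [-0.1147  0.0099  0.0583]
tool y at -2.7 tilt [-2.e-03  4.e-04 -1.e+00]
turn z -0.1
```

Call:
move_arm(
  plan=[
    [[0,0,0],[-0.055,0.005,0],-1],
    [[0,0,0],[-0.105,0.01,0],-1],
    [[0,0,0],[-0.112,0.01,0],-1],
    [[0,0,0],[-0.112,0.01,0.04],-1],
    [[0,0,0],[-0.112,0.01,0.058],-1],
  ],
)

```text
t: 11.25
eef_pos: [550.9, -124.6, 99.1]
tcp_rot: [-3.138, -0.001, 1.526]
ft_force: [0.2, 0.6, -0.4]
opening: 0.118
grip_force: 30.0
```

Call:
move_arm(
  plan=[
    [[0,0,0],[0,0,0.01],-1],
    [[0,0,0],[0,0,0.02],-1],
    [[0,0,0],[0,0,0.02],-1],
  ],
)

```text
t: 11.62
eef_pos: [552.0, -125.3, 81.2]
tcp_rot: [-3.141, -0.0, 1.527]
ft_force: [0.9, 0.1, 0.2]
opening: 0.117
grip_force: 30.0
```

```bash
python3 - <<'E'
from h import *
to([550.8,-130,69],-2.6)
p=shot('wrist')
i=cv2.resize(p['img'][150:270,240:400,::-1],None,fx=5,fy=5,interpolation=cv2.INTER_CUBIC); cv2.imwrite('pics/j.png',i)
s=readout.state()['eef_pos']; print(s,proj(p,[[550.8,-130,32],s-[0,0,28.8]]).round(1))
E
```

```text
at [ 552.  -125.3   81.2] t 11.62 F [0.9 0.1 0.2] open 0.117 grip 30.0
shift [-0.0048 -0.001   0.0122]
tool y at -2.5 tilt [-7.e-04  4.e-04 -1.e+00]
turn z 0.1
[ 552.27855629 -125.42033241   81.7086055 ] [[318.4 226.7]
 [320.4 230.1]]
```

View pics/j.png

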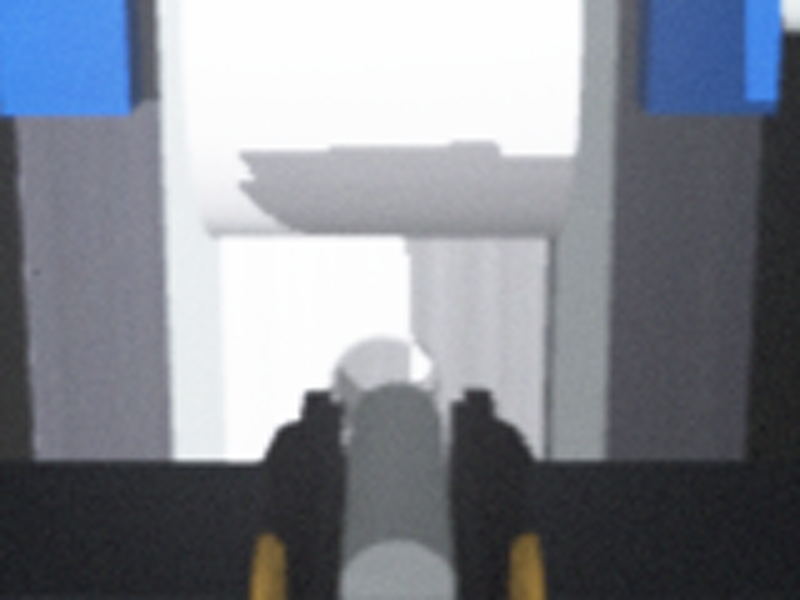

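The bore shows at column 317, with its far edge at row 217. The held pin's end is at column 319, far edge at row 226. I'll work out the correction from those edges.

```bash
python3 - <<'E'
from h import *
p=shot('wrist')
s=readout.state()['eef_pos']
P=atz(p,(319.2,226.4),s[2]-28.8); B=atz(p,(317.0,217.0),32)
print(s,P,B); d=B-P-[0,1,0]; print('world d',d)
M=R.from_euler('xyz',readout.state()['tcp_rot']).as_matrix(); print(M.T@d)
# same check on the first pin's pictures: pin edge (320,224) TCP z 68.6
E
```

```text
[ 552.40220645 -125.55771985   82.01563012] [ 551.90733626 -123.18364986   53.21563012] [ 550.41006393 -123.2455314    32.        ]
world d [ -1.49727233  -1.06188154 -21.21563012]
[-1.12556772 -1.46137528 21.21484994]
```

Call:
move_arm(
  plan=[
    [[0,0,0],[-0.001,-0.0015,0.004],-1],
    [[0,0,0],[-0.001,-0.0015,0.01],-1],
    [[0,0,0],[-0.001,-0.0015,0.017],-1],
    [[0,0,0],[-0.001,-0.0015,0.017],-1],
  ],
)

```text
t: 12.22
eef_pos: [550.4, -126.5, 63.9]
tcp_rot: [-3.141, -0.0, 1.526]
ft_force: [0.3, 0.2, -0.7]
opening: 0.116
grip_force: 30.0
```

```bash
python3 - <<'E'
from h import *
p=shot('wrist')
i=cv2.resize(p['img'][190:240,280:360,::-1],None,fx=9.5,fy=9.5,interpolation=cv2.INTER_CUBIC); cv2.imwrite('pics/k.png',i)
s=readout.state(); print(s['eef_pos'],s['ft_force'])
E
```

```text
[ 550.52074402 -126.53116329   64.24313383] [-0.21752215  0.26845278 -0.36514649]
```

View pics/k.png

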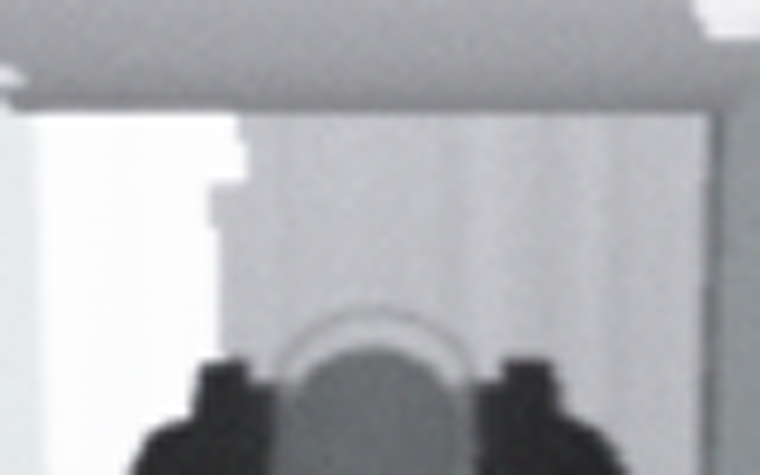

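Pin and bore are centred sideways, both with their apex near column 319.3. I'll check the fore-aft gap numerically: pin edge at row 226.5, bore edge at row 222.1.

```bash
python3 - <<'E'
from h import *
p=shot('wrist')
s=readout.state()['eef_pos']
f=lambda u,v:(280+(u+.5)/9.5-.5,190+(v+.5)/9.5-.5)
P=atz(p,f(373,347),s[2]-28.8); B=atz(p,f(375,305),32)
print(s,P,B,'d',B-P-[0,1,0])
E
```

```text
[ 550.63886409 -126.55959965   64.47513507] [ 549.91078377 -124.07369749   35.67513507] [ 550.12262749 -122.31430339   32.        ] d [ 0.21184372  0.7593941  -3.67513507]
```

Call:
move_arm(
  plan=[
    [[0,0,0],[0.0007,0.0002,0],-1],
    [[0,0,0],[0.0007,0.0002,0.003],-1],
    [[0,0,0],[0.0007,0.0002,0.006],-1],
    [[0,0,0],[0.0007,0.0002,0.009],-1],
  ],
)

```text
t: 12.82
eef_pos: [550.8, -125.9, 55.4]
tcp_rot: [-3.142, 0.0, 1.526]
ft_force: [-0.3, -0.6, -0.4]
opening: 0.117
grip_force: 30.0
```

Call:
move_arm(
  plan=[
    [[0,0,0],[0,0,0.004],-1],
    [[0,0,0],[0,0,0.008],-1],
    [[0,0,0],[0,0,0.011],-1],
    [[0,0,0],[0,0,0.011],-1],
  ],
)

```text
t: 13.32
eef_pos: [550.8, -125.9, 44.3]
tcp_rot: [-3.141, -0.0, 1.526]
ft_force: [0.1, -1.2, 0.0]
opening: 0.119
grip_force: 30.0
```

Call:
move_arm(
  plan=[
    [[0,0,0],[0,0,0],-0.26],
    [[0,0,0],[0,0,0],-0.26],
    [[0,0,0],[0,0,-0.02],-0.26],
    [[0,0,0],[0,0,-0.06],-0.26],
    [[0,0,0],[0,0,-0.09],-0.26],
  ],
)

```text
t: 13.95
eef_pos: [551.1, -125.8, 136.1]
tcp_rot: [3.141, 0.0, 1.526]
ft_force: [0.7, 0.3, 0.2]
opening: 0.371
grip_force: 0.0
```

```bash
python3 - <<'E'
from h import *
for _ in range(4): p=shot('wrist')
s=readout.state(); print(s['eef_pos'])
i=cv2.resize(p['img'][100:280,200:440,::-1],None,fx=3.3,fy=3.3,interpolation=cv2.INTER_CUBIC)
q=shot('side'); j=cv2.resize(q['img'][150:250,280:380,::-1],(400,400),interpolation=cv2.INTER_CUBIC)
o=np.zeros((400,800,3),np.uint8); o[:400,:400]=cv2.resize(p['img'][130:270,250:390,::-1],(400,400)); o[:400,400:]=j
cv2.imwrite('pics/l.png',o)
print(proj(p,[[550.3,-130,64],[550.3,-130,32]]).round(1),proj(q,[[550.3,-130,64],[554.9,-29.6,64]]).round(1))
to([555,10,124],-2.6)
E
```

```text
[ 550.83623119 -125.75075529  134.73733952]
[[318.2 216.5]
 [318.2 205.8]] [[331.7 181.3]
 [316.7 210.7]]
at [ 550.5 -125.7  134. ] t 14.2 F [-0.6 -0.   0.3] open 0.37 grip 0.0
shift [ 0.1357 -0.0016  0.0101]
tool y at -2.6 tilt [-6.e-04  4.e-04 -1.e+00]
turn z 0.0
```

View pics/l.png

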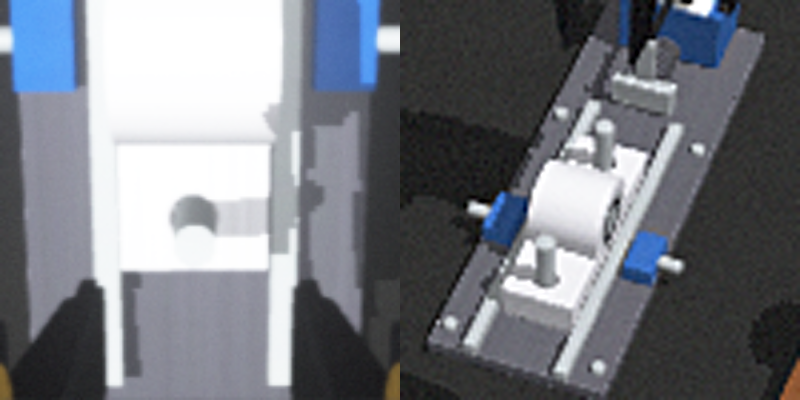

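Both pins are home: the side view shows tops at (316,210) and (331,182), matching the projections within 1 px. Next I shut the gripper, go behind the block and lower between the rails.

Call:
move_arm(
  plan=[
    [[0,0,0],[0.05,0,0],-1],
    [[0,0,0],[0.1,0.0005,0],-1],
    [[0,0,0],[0.14,0.0005,0],-1],
    [[0,0,0],[0.142,0.0005,0],-1],
    [[0,0,0],[0.142,0.0005,0.03],-1],
  ],
)

```text
t: 14.82
eef_pos: [558.4, 15.9, 104.8]
tcp_rot: [3.139, 0.0, 1.527]
ft_force: [0.2, -0.6, -0.4]
opening: 0.003
grip_force: 0.0
```

```bash
python3 - <<'E'
from h import *
to([557.5,15,16],-2.6)
q=shot('side'); print('can top',atz(q,(290,103),120))
f=lambda u,v:(280+u/4,150+v/4)
print('stop pad', atz(q,f(245+0,90),22))
for u in ((430,347),(607,383)): print('plate near',atz(q,f(u[0]-400,u[1]),10))
for u in ((503,308),(577,327)): print('block rear top',atz(q,f(u[0]-400,u[1]),32 if u[1]<300 else 10))
to([557.5,15,16],-2.6)
E
```

```text
at [558.4  15.9 104.8] t 14.82 F [ 0.2 -0.6 -0.4] open 0.003 grip 0.0
shift [-0.0009 -0.0011  0.0888]
tool y at -2.5 tilt [ 2.4e-03 -3.0e-04 -1.0e+00]
turn z 0.1
can top [ 726.06833516 -319.58929909  120.        ]
stop pad [ 547.88830303 -207.36975905   22.        ]
plate near [608.87558456  23.28034294  10.        ]
plate near [503.5481551   16.06611865  10.        ]
block rear top [578.28974568 -17.62811251  10.        ]
block rear top [532.45190924 -17.64693662  10.        ]
at [556.3  15.6 100.5] t 14.88 F [-1.3 -0.1 -3.7] open 0.003 grip 0.0
shift [-0.0006  0.0016  0.0845]
tool y at -2.5 tilt [-4.e-03  3.e-04 -1.e+00]
turn z 0.1
```

Call:
move_arm(
  plan=[
    [[0,0,0],[0,0,0.03],-1],
    [[0,0,0],[0,0,0.06],-1],
    [[0,0,0],[0,0,0.075],-1],
    [[0,0,0],[0,0,0.085],-1],
    [[0,0,0],[0,0,0.085],-1],
  ],
)

```text
t: 15.5
eef_pos: [557.7, 15.8, 19.5]
tcp_rot: [-3.141, -0.0, 1.526]
ft_force: [-0.3, 1.1, -0.1]
opening: 0.005
grip_force: 0.0
```

Call:
move_arm(
  plan=[
    [[0,0,0],[-0.005,0,0.003],-1],
    [[0,0,0],[-0.01,0,0.003],-1],
    [[0,0,0],[-0.014,0,0.003],-1],
    [[0,0,0],[-0.018,0,0.003],-1],
    [[0,0,0],[-0.022,0,0.003],-1],
  ],
)

```text
t: 16.12
eef_pos: [556.8, -6.0, 16.8]
tcp_rot: [3.141, -0.0, 1.526]
ft_force: [0.7, 4.2, 2.8]
opening: 0.005
grip_force: 2.1
```

Call:
move_arm(
  plan=[
    [[0,0,0],[-0.004,0,0],-1],
    [[0,0,0],[-0.008,0,0],-1],
    [[0,0,0],[-0.012,0,0],-1],
    [[0,0,0],[-0.016,0,0],-1],
    [[0,0,0],[-0.02,0,0],-1],
  ],
)

```text
t: 16.75
eef_pos: [555.8, -26.2, 16.6]
tcp_rot: [3.142, -0.0, 1.526]
ft_force: [-0.3, 4.1, 3.6]
opening: 0.006
grip_force: 2.4
```

Call:
move_arm(
  plan=[
    [[0,0,0],[-0.005,0,0],-1],
    [[0,0,0],[-0.01,0,0],-1],
    [[0,0,0],[-0.015,0,0],-1],
    [[0,0,0],[-0.02,0,0],-1],
    [[0,0,0],[-0.025,0,0],-1],
  ],
)

```text
t: 17.38
eef_pos: [554.7, -51.3, 16.6]
tcp_rot: [-3.142, -0.0, 1.526]
ft_force: [-0.6, 4.5, 2.8]
opening: 0.005
grip_force: 2.3
```

```bash
python3 - <<'E'
from h import *
q=shot('side'); s=readout.state(); print(s['eef_pos'],s['ft_force'],s['moment'])
for t in ('pointer','stop'): print(t,[(round(d['score'],2),np.round(d['uv']).tolist(),int(d['mask'].sum())) for d in eyes.cut_out(q,t)[:2]])
cv2.imwrite('pics/m.png',q['img'][:,:,::-1])
E
```

```text
[554.68523482 -51.81825857  16.57623637] [-0.57339585  1.29630337  0.90884074] [ 0.17331083  0.01226659 -0.04961404]
pointer [(0.68, [343.0, 154.0], 83), (0.35, [289.0, 109.0], 582)]
stop [(0.59, [212.0, 267.0], 427), (0.44, [346.0, 163.0], 47)]
```

Call:
move_arm(
  plan=[
    [[0,0,0],[-0.003,0,0],-1],
    [[0,0,0],[-0.006,0,0],-1],
    [[0,0,0],[-0.009,0,0],-1],
    [[0,0,0],[-0.012,0,0],-1],
    [[0,0,0],[-0.015,0,0],-1],
  ],
)

```text
t: 18.15
eef_pos: [553.8, -65.8, 16.5]
tcp_rot: [-3.141, -0.001, 1.526]
ft_force: [0.0, 7.4, -0.7]
opening: 0.001
grip_force: 3.5
```

Call:
move_arm(
  plan=[
    [[0,0,0],[-0.002,0,0],-1],
    [[0,0,0],[-0.004,0,0],-1],
    [[0,0,0],[-0.006,0,0],-1],
    [[0,0,0],[-0.006,0,0],-1],
    [[0,0,0],[-0.006,0,0],-1],
  ],
)

```text
t: 18.77
eef_pos: [553.3, -71.5, 16.4]
tcp_rot: [-3.14, -0.001, 1.526]
ft_force: [-1.1, 6.3, -1.3]
opening: 0.003
grip_force: 3.6
```

```bash
python3 - <<'E'
from h import *
q=shot('side'); q2=shot('scene'); s=readout.state(); print(s['eef_pos'],s['ft_force'])
def ch(im):
    for r in range(136,158):
        print(r,''.join('k' if max(c)<60 else 'r' if c[0]>c[1]+60 and c[0]>c[2]+60 else 'g' if c[1]>c[0]+40 and c[1]>c[2]+40 else 'b' if c[2]>c[0]+50 else 'w' if min(c)>150 else '.' for c in im[r,332:370].astype(int)))
ch(cv2.imread('pics/b.png')[:,:,::-1]); print(); ch(q['img'])
u=np.array([-.046,-.999,0]); P=np.array([547.3,-255.6,63])
print(proj(q,[P+u*t for t in (0,10,20,30)]).round(1))
E
```

```text
[553.32442255 -71.54547199  16.4445909 ] [-0.55791246  6.87961651 -0.84968362]
136 kkkkkkkkkkkkkkkkkkkkkkkkkkkkkkkkkkkkkk
137 kkkkkkkkkkkkkkkkkkkkkkkkkkkkkkkkkkkkkk
138 kkkkkkkkbbb.r.kkkkkkkkkkkkkkkk.kkkkkkk
139 kkkkkkkbbbbrrrrrr.kkkkkkkkkkkkkkkkkkkk
140 kkkkkkkbbbbrrrrrrrrrr.kkkkkkkkkkkkkkkk
141 kkkkkkbbbbwwwwwrrrrrrrrrr.kkkkkkkkkkkk
142 kkkkkkbbbbggwwwwwwwrrrrrrrrrr.kkkkkkkk
143 kkkkkbbbbgggggggwwwwwwwrrrrrrrb.kkkkkk
144 kkkkkbbbbggggggggggwwwwwwwwrrbbbbkkkkk
145 kkkkbbbbwwgggggggggggggwwwwwwbbbb.kkkk
146 kkkkbbbwwww.wwggggggggggggggwbbbbkkkkk
147 kkkbbbbwww.k....wwggggggggggbbbbbkkkkk
148 kkkbbbwwww.kkkkk....wwgggggbbbbbbkkkkk
149 k.kbbbbwwwww..kkkkkk..wwwwgbbbbbbkkkkk
150 ..kbbbbbb.....kk..kkkwwwwwbbbbbbbkkkkk
151 ...bbbbbbbbbb.kk.wwwwwwwwwbbbbbbbkkkkk
152 ...bbbbbbbbbbkk.b...wwwwwwbbbbbbbkkkkk
153 ..kbbbbbbbbb.kkbbbbb..wwwbbbbbbbbkkkkk
154 ...bbbbbbbbbkk.bbbbbbbbbbbbbbbbb.kkkkk
155 ...bbbbbbbb.kkbbbbbbbbbbbbbbbbbb.kkkkk
156 ...bbbbbbbbkk.bbbbbbbbbbbbbbbbbb.kkkkk
157 ...bbbbbbb.kkbbbbbbbbbbbbbbbbbbb...kkk

136 ............kkkkkkkkkkkkkkkkkkkkkkkkkk
137 ..........kkkkkkkkkkkkkkkkk
[... 232 characters left out ...]
...k......gg..wwwwwwwwrrrrrrrb.kkkkkk
144 ..........ggkkkk...wwwwwwwwrrbbbbkkkkk
145 ..........ggggkkkkkk...wwwwwwbbbb.kkkk
146 ..........www.g.kkkkkkkgggggbbbbbkkkkk
147 k.........wwwww.kkggggkgggggbbbbbkkkkk
148 ......k..wwwwwwkkwwwwwgggggbbbbbbkkkkk
149 .........wwwww.kkwwwwwwwwwgbbbbbbkkkkk
150 ........w..ww.kkwwwwwwwwwwbbbbbbbkkkkk
151 .k.....ww.kb..kkbwwwwwwwwwbbbbbbbkkkkk
152 ......www.kkkkkkb..wwwwwwwbbbbbbbkkkkk
153 ..kk.www.kkkkkkkk.bb..wwwbbbbbbbbkkkkk
154 kkkwwww.kkkkkkkkk.bbbbbbbbbbbbbb.kkkkk
155 .wwwww..kkkkkkkkkbbbbbbbbbbbbbbb.kkkkk
156 wwwww.kkkkkkkkkkkbbbbbbbbbbbbbbbkkkkkk
157 www..kkkkkkkkkkkkbbbbbbbbbbbbbbb....kk
[[347.3 148.7]
 [348.6 146.3]
 [349.8 143.9]
 [351.  141.5]]
```

Compared with the free position, the crossbar has moved about 16 mm by the picture (force suggests a bit less). It is still low in the green, so I go 5 mm further.

Call:
move_arm(
  plan=[
    [[0,0,0],[-0.002,0,0],-1],
    [[0,0,0],[-0.004,0,0],-1],
    [[0,0,0],[-0.005,0,0],-1],
    [[0,0,0],[-0.005,0,0],-1],
    [[0,0,0],[-0.005,0,0],-1],
  ],
)

```text
t: 19.5
eef_pos: [553.0, -76.1, 16.4]
tcp_rot: [-3.14, -0.001, 1.526]
ft_force: [-1.1, 11.0, -0.3]
opening: 0.004
grip_force: 5.3
```

```bash
python3 - <<'E'
from h import *
q=shot('side'); s=readout.state(); print(s['eef_pos'],s['ft_force'])
def ch(im):
    for r in range(137,152):
        print(r,''.join('k' if max(c)<60 else 'r' if c[0]>c[1]+60 and c[0]>c[2]+60 else 'g' if c[1]>c[0]+40 and c[1]>c[2]+40 else 'b' if c[2]>c[0]+50 else 'w' if min(c)>150 else '.' for c in im[r,332:370].astype(int)))
ch(q['img'])
# template match of the crossbar between the free picture and now, subpixel
E
```

```text
[553.00536813 -76.08367632  16.43387196] [-0.62415789 10.45039901  0.17171951]
137 .........k..kkkkkkkkkkkkkkkkkkkkkkkkkk
138 ..k.....k...r.kkkkkkkkkkkkkkkkkkkkkkkk
139 .......k....rrrrr.kkkkkkkkkkkkkkkkkkkk
140 ............rrrrrrrrr.kkkkkkkkkkkkkkkk
141 ...........wwrrrrrrrrrrrr.kkkkkkkkkkkk
142 ...........gw..rrrrrrrrrrrrrr.kkkkkkkk
143 ........k..ggkkk...rrrrrrrrrrrb.kkkkkk
144 ...k.......gggg..kkk...rwwwrrbbbbkkkkk
145 ........w..ggggg.kkkkkkkwwwwwbbbb.kkkk
146 .......k..wwwwggkk.ggg.gggggbbbbbkkkkk
147 ......k..wwwwww.k.ggggggggggbbbbbkkkkk
148 .....k...wwwwwwkkwwwwwgggggbbbbbbkkkkk
149 ........ww.www.kkwwwwwwwwwgbbbbbbkkkkk
150 ......kwww.k..kkwwwwwwwwwwbbbbbbbkkkkk
151 ....k..ww.kkkkkk.wwwwwwwwwbbbbbbbkkkkk
```

```bash
python3 - <<'E'
from h import *
q=shot('side')['img']; b=cv2.imread('pics/b.png')[:,:,::-1]
for r in range(138,150): print(r,b[r,350],q[r,350],'|',b[r,357],q[r,357])
p=shot('scene'); a=cv2.imread('pics/a.png')[:,:,::-1]
for im in (a,p['img']):
    print()
    for r in range(222,246): print(r,''.join('k' if max(c)<60 else 'r' if c[0]>c[1]+60 and c[0]>c[2]+60 else 'g' if c[1]>c[0]+40 and c[1]>c[2]+40 else 'b' if c[2]>c[0]+50 else 'w' if min(c)>140 else '.' for c in im[r,258:292].astype(int)))
s=readout.state(); print(s['eef_pos'],s['ft_force'],s['t'])
E
```

```text
138 [47 54 55] [44 51 55] | [49 46 45] [50 46 47]
139 [24 49 51] [24 55 52] | [50 54 52] [47 53 53]
140 [250  52  49] [252  56  52] | [35 47 49] [38 53 50]
141 [254  32  28] [255  44  35] | [83 43 40] [81 45 44]
142 [255 230 228] [250 185 181] | [246  49  45] [246  50  47]
143 [255 255 255] [131 115 110] | [251  28  21] [251  29  24]
144 [149 230 167] [11 21 26] | [255 235 232] [255 237 235]
145 [ 57 208  94] [30 39 32] | [255 255 255] [255 255 255]
146 [ 60 209 101] [27 79 39] | [155 231 169] [156 234 171]
147 [128 242 156] [101 222 131] | [ 56 209  94] [ 54 207  94]
148 [117 158 126] [255 255 255] | [ 52 208  88] [ 50 205  86]
149 [43 35 44] [255 255 255] | [245 255 240] [241 255 240]

222 ..............bbbb................
223 ............bbbbbwww..............
224 ..........bbbbbwwwww.............w
225 ........bbbbbbwwwww..............w
226 ......bbbbbbbwwwwww...............
227 ....bbbbbbbgggwwwwww..............
228 ...bbbbwwwgggggwwwww..............
229 ....b..wwwwgggggwwwww.............
230 .....rrrrwwwggggwwwwww............
231 .....rrrrwwwgggggwwwww......w.....
232 ......rrr
[... 854 characters left out ...]
.rrrrwwwgg.......www.......www
231 .....rrrrwwwgg.....wwwwww......www
232 ......rrrrwwwgg...wwwwwww...w..www
233 .......rrrrwwwgg..wwwwwwww......ww
234 .......rrrrwwwgg..wwwwwwwww......w
235 ........rrrrwwwgg..wwwwwwww.......
236 ......b..rrrrwwgggggwwwwwww.......
237 ......bb.rrrrwwwgggggwwwwbbb......
238 ..........rrrrwwwggggwwbbbbb......
239 ........b..rrrwwwggbbbbbbbbb......
240 .........b.rrrrwwwbbbbbbbbb.......
241 ............rrrwwbbbbbbbbbb.......
242 ..........b....bbbbbbbbbbbb.......
243 ..........bb.bbbbbbbbbbbbbb.......
244 ...........bbbbbbbbbbbbbbbbb......
245 ...........bbbbbbbbbbbbbbbbb......
[553.04408696 -76.1125585   16.44845601] [-0.13028245  9.8599154   0.50245172] 19.65
```

The pointer has moved about 20 mm, over the green in both views, and the force is steady at about 10 N. Handing in.

Call:
move_arm(
  plan=[
    [[0,0,0],[0,0,0],-1],
    [[0,0,0],[0,0,0],-1],
    [[0,0,0],[0,0,0],-1],
    [[0,0,0],[0,0,0],-1],
  ],
)

```text
t: 20.15
eef_pos: [553.0, -76.1, 16.5]
tcp_rot: [-3.14, -0.001, 1.526]
ft_force: [0.4, 11.5, -0.8]
opening: 0.004
grip_force: 5.3
```

```bash
python3 - <<'E'
from h import *
q=shot('side'); s=readout.state(); print(s['eef_pos'],s['ft_force'])
if 8<s['ft_force'][1]<12.5: print(env.job_done())
E
```

```text
[553.06017435 -76.10541768  16.4625616 ] [-1.00189434  9.91875746 -0.38396433]
the job is handed in; nothing more can be done
None
```

Job handed in: both steel pins are home in the block's bores, and the arm is still pressing the block on the stop with about 10 N, pointer in the green band (about 20 mm of travel by the camera); I did not check separately that the block lies flat.

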